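# Deburr a mounting rail and hold it inside the control box

### The job

Take the burr off the freshly cut steel mounting rail: pick it up and rub its flat underside along the abrasive board with light, steady pressure, starting with its end close to the wooden stop and drawing it about ten centimetres straight along the board, away from the stop. The rail is longer than the rim of the open control box, so tilt it and pass it in one end first without forcing it, then finish holding it level and central inside, both ends under the rim, about a centimetre above the two brass standoffs and touching nothing of the box, so that I can slip the spacers under it. Keep hold of it when you are done, and leave the relay carton, power supply, screwdriver and tape measure where they are.

Things in the scene. Friction and masses are not known exactly. Their poses are not given: they have to be found in the camera images.
- rail: bright steel mounting rail of top-hat section, 200 mm long (own y), 35 mm wide over its top flanges (x), 15 mm high (z), 0.11 to 0.22 kg, lying flat on the worktop, flanges up. Origin: centre of the underside. Both ends and both sides are alike. The web below is 27 mm wide; the flange edges, 12 to 15 mm above the underside, are what the fingers grip, across the 35 mm, at mid-length.
- rail_end_a (a point): middle of the rail's end at its own +y (100 mm from the middle, 7.5 mm above the underside)
- rail_end_b (a point): middle of the rail's end at its own -y
- board: abrasive board fixed to the worktop: plywood with a red-brown abrasive sheet, 310 mm long (own y), 92 mm wide (x); the sheet is rigid, its surface 17 mm above the worktop. Origin: centre of the underside. At its +y end (the left, as the robot sees it) a wooden stop stands 12 mm above the sheet, inner face at own y = +139 mm. The sheet ends at y = -150 mm.
- control_box: grey sheet-steel control box without door, fixed, lying on its back, open side up; 255 mm long (own y), 165 mm wide (x). Origin: centre of its underside. Inside 250 x 160 mm, alike both ways along y; floor 2.5 mm above the worktop. Three cable glands stick out 16 mm from its -x wall, hinge barrels 8 mm from its +x wall; inside, an earth stud 14 mm high in the corner at x = 62, y = 95 mm.
- rim (a point): centre of the box's opening, level with the top of its collar, 80 mm above the worktop; axes as the box. The opening is 176 mm (y) by 120 mm (x). Round it a flat flange, 2.5 mm thick, reaches in from the walls (34.5 mm at the y ends, 20 mm at the sides; underside 67.5 mm, top 70 mm above the worktop), and on its inner edge stands the thin collar, 10 mm high.
- standoff_a (a point): centre of the top of the brass standoff at the box's own y = +66 mm, x = 0; 11 mm across, its top 14.5 mm above the worktop
- standoff_b (a point): the same at the box's own y = -66 mm
- relay_box: dark relay carton, 50 x 60 x 70 mm, standing behind the control box; origin at the centre of its underside; not to be disturbed
- small_psu: small black power supply, 51 x 90 x 30 mm, behind the work; origin at the centre of its underside; not to be disturbed
- screwdriver_red: red screwdriver, 190 mm long, lying in front of the control box, 27 mm high; origin at the middle of its underside; not to be disturbed
- tape_measure: yellow tape measure, 37 x 81 x 62 mm, right of the control box; origin at the centre of its underside; not to be disturbed
Things that resemble listed ones, but are neither listed nor needed, are in the scene too. Leave any purple look-alike of the rail alone.

How it is judged (in metres and radians):
On the way, in this order (a step that is already met when the one before it is completed fails the run):
1. the rail's underside rubs on the abrasive sheet, its middle more than 15 mm to the stop's side of the board's middle (its end within 24 mm of the stop) (contact force between rail and board above 1 N and angle between the y axis of rail and the y axis of board, either way round below 0.2 rad and angle between rail's own z axis and vertical below 0.12 rad and x of rail in the frame of board between -0.03 and 0.03 m and y of rail in the frame of board above 0.015 m), for 0.1 s.
2. still rubbing (1 N or more), the rail's middle passes -5 to +10 mm from the board's middle (contact force between rail and board above 1 N and angle between the y axis of rail and the y axis of board, either way round below 0.2 rad and angle between rail's own z axis and vertical below 0.12 rad and x of rail in the frame of board between -0.03 and 0.03 m and y of rail in the frame of board between -0.005 and 0.01 m), for 0.05 s.
3. still rubbing, it passes 20 to 35 mm beyond the board's middle (contact force between rail and board above 1 N and angle between the y axis of rail and the y axis of board, either way round below 0.2 rad and angle between rail's own z axis and vertical below 0.12 rad and x of rail in the frame of board between -0.03 and 0.03 m and y of rail in the frame of board between -0.035 and -0.02 m), for 0.05 s.
4. still rubbing, it is more than 50 mm beyond the board's middle (contact force between rail and board above 1 N and angle between the y axis of rail and the y axis of board, either way round below 0.2 rad and angle between rail's own z axis and vertical below 0.12 rad and x of rail in the frame of board between -0.03 and 0.03 m and y of rail in the frame of board below -0.05 m), for 0.05 s.
5. held tilted, one end of the rail is in beneath the rim of the box while the other is still above the collar (((z of rail_end_a in the frame of control_box below 0.066 m and z of rail_end_b in the frame of control_box above 0.085 m and x of rail_end_a in the frame of control_box between -0.06 and 0.06 m and (y of rail_end_a in the frame of control_box between 0.09 and 0.125 m or y of rail_end_a in the frame of control_box between -0.125 and -0.09 m)) or (z of rail_end_b in the frame of control_box below 0.066 m and z of rail_end_a in the frame of control_box above 0.085 m and x of rail_end_b in the frame of control_box between -0.06 and 0.06 m and (y of rail_end_b in the frame of control_box between 0.09 and 0.125 m or y of rail_end_b in the frame of control_box between -0.125 and -0.09 m))) and contact force between the fingers and rail above 1 N), for 0.05 s.
At the end, for the whole second after the job is handed in: Rail held still in the fingers inside the box, its middle within 8 mm of the box's middle lengthwise (both ends under the rim) and 10 mm crosswise, level and in line within 0.1 rad, its underside 3 to 25 mm above the standoffs, touching neither box nor board (y of rail in the frame of control_box between -0.008 and 0.008 m and x of rail in the frame of control_box between -0.01 and 0.01 m and z of rail in the frame of control_box between 0.0175 and 0.0395 m and angle between the y axis of rail and the y axis of control_box, either way round below 0.1 rad and angle between rail's own z axis and vertical below 0.1 rad and contact force between rail and control_box below 0.2 N and contact force between rail and board below 0.2 N and contact force between the fingers and rail above 1 N and linear speed of rail below 0.02 m/s); the arm keeps its last pose, push and grip.
It fails at once if the rail is pressed on the board with more than 40 N (contact force between rail and board above 40 N).
It fails at once if the rail is forced against the box with more than 30 N (contact force between rail and control_box above 30 N).
It fails at once if the relay carton, power supply, screwdriver or tape measure is shifted more than 20 mm (distance of any of relay_box, small_psu, screwdriver_red, tape_measure from where it was at the start of the episode above 0.02 m).
It also fails if it takes over 58 s, if anything falls off the work surface, if the arm or the gripper's body presses on something with over 40 N, if the wrist force passes 120 N, or if a joint passes its speed limit or range.

### The arm

A 7-joint arm with a two-finger parallel gripper is mounted at the origin on a cart in front of the work surface, level with it; the furniture and walls round the work are solid. World frame = base frame: x ahead of the robot, y to its left, z up, the work surface at z = 0. Lengths are in mm, angles in rad, forces in N, time in s.
With the tool pointing down it reaches from about 400 to 900 mm from the base axis. Payload 5.6 kg.
Tool frame: the origin (TCP) lies midway between the tips of the shut fingers; the grasp point (between the pads) lies 19 mm behind it; z points along the fingers, y is the line along which they close (so a half turn about z gives the same grasp; the last joint's range is limited). The gripper opens to 92 mm and grips with 3 to 60 N. Pads are 20 mm wide; open, the fingers measure 128 mm over their backs; the gripper's body (75 mm by 189 mm) begins 69 mm behind the grasp point.
Start: joints at [-1.154, 0.468, -0.012, 1.603, 0.006, 1.071, -0.056], TCP at [288.49, 582.48, 214.592] pointing down, gripper open.
Joint ranges: [-2.53, 2.53], [-0.31, 2.02], [-1.57, 1.55], [0.28, 2.44], [-1.29, 4.43], [0.15, 1.84], [-2.92, 2.92]. Speed limits (rad/s): [2.57, 2.57, 3.14, 3.14, 3.14, 3.14, 3.14].

### API

Orientations are given as a rotation vector (axis times angle).
In Python, from cell import robot, grip, kin, viewer gives the robot as it stands. Calls block until the motion is done:
- robot.movep(position, orientation): joint-space move of the TCP to a pose.
- robot.servo_line(position, feed=150, rotation=None): straight line of the TCP; rotation=None keeps the orientation; feed is the mean speed in mm/s.
- robot.goto_joints(angles): joint-space move.
- grip(opening, newtons=None): opening from 0.0 (shut) to 1.0 (fully open); newtons is the grip in N (None keeps the last); returns when the fingers have stopped.
- robot.hold(seconds).
- kin.ik(position, orientation): joint angles nearest the present ones, or None.
- robot.observe(): the state.
- viewer.read_camera(name): name is "side" or "top"; returns the picture (420x560x3 uint8, red, green, blue); there is no depth.
- viewer.camera_info(name): a dict with "camera_matrix" (3x3 intrinsics, pixels), "k1" (the pictures are not rectified: a ray, as slopes to the right and down, at radius r is drawn at 1 + k1 r^2 times it, then the intrinsics apply), "R" (3x3) and "t" (3): a world point X has camera coordinates R X + t. Camera axes: x right, y down, z forward; pixel columns grow to the right and rows downward; lengths in mm; the calibration is good to about 2 mm. A picture is of the moment at which its call begins. camera_info takes no time and is no camera call.
A pose or a line that the arm cannot do raises robot.IKError and nothing moves.
- robot.job_done(): hands the job in; it is judged then, once.
Trained networks look in the newest picture that a camera, given by its name, has taken for a name from the list of things; names that differ only in an ending like _2 or _b are one class to them, and where a whole thing is asked for, a point or a joint stands for the part that bears it (a point fixed in the world has none). Each returns a list of dicts, best first, with "confidence" (0 to 1); they miss things now and then, are a little off and sometimes report something else, mostly with a low value. They report only what shows in the picture. A call takes as long as a camera call. They do not tell look-alikes from the thing itself.
- viewer.silhouettes(name, camera): "mask" (420x560 bool, what is visible of it).
- viewer.pinpoint(name, camera): "at" ([x, y, z] in mm, in the coordinates of the camera as it stood for that picture, good to about 4 mm: a listed point, or the origin of a listed thing).
The state is a dict: "t": time; "joints": joint angles; "joint_velocities": joint speeds; "joint_torque": joint torques, N m; "tcp_pos": TCP position; "tcp_rot": TCP orientation; "contact_force": force on the tool from outside, world axes, zero at the start; "wrist_torque": the same for the moment, N m; "grip_width": opening from 0.0 (shut) to 1.0 (fully open); "grip_force": force on a finger pad.
Only numpy, scipy, OpenCV 4.12 (cv2) and the standard library are available. Lean on these libraries where they do the work, as an engineer would, in place of code of your own. Each camera call takes 0.05 s, during which the arm holds its last target. There are 200 camera calls.

## Working session

There is one attempt and no reset: what is moved stays moved. The work goes in short steps, each a Python script; the robot and the scene stay as the last script left them, time stands still between calls to the robot, and variables do not carry over. Pictures are saved under pics/ and viewed, at most 10 in all, crops included, and the job is handed in when it is done.

```bash
ls; mkdir -p pics; cat > h.py <<'E'
from cell import robot, grip, kin, viewer
import numpy as np, cv2
from scipy.spatial.transform import Rotation as Ro
def toworld(p,c):
    i=viewer.camera_info(c); return np.array(i["R"]).T@(np.array(p)-np.array(i["t"]))
def proj(X,c):
    i=viewer.camera_info(c); K=np.array(i["camera_matrix"])
    x=np.atleast_2d(X)@np.array(i["R"]).T+np.array(i["t"]); s=x[:,:2]/x[:,2:]
    s=s*(1+i["k1"]*(s**2).sum(1,keepdims=True)); return s@K[:2,:2].T+K[:2,2]
def ray(uv,c,z):  # pixel -> world at height z
    i=viewer.camera_info(c); K=np.array(i["camera_matrix"]); R=np.array(i["R"]);t=np.array(i["t"])
    d=(np.atleast_2d(uv)-K[:2,2])@np.linalg.inv(K[:2,:2]).T; s=d.copy()
    for _ in range(30): s=d/(1+i["k1"]*(s**2).sum(1,keepdims=True))
    D=np.c_[s,np.ones(len(s))]@R; o=-R.T@t
    return o+D*((z-o[2])/D[:,2])[:,None]
E
python3 - <<'E'
from h import *
for c in("top","side"):
    im=viewer.read_camera(c); cv2.imwrite(f"pics/{c}0.png",im[:,:,::-1])
    i=viewer.camera_info(c); print(c,np.round(-np.array(i["R"]).T@i["t"]),i["k1"])
    for n in("rail","rail_end_a","board","control_box","rim","standoff_a","relay_box","small_psu","screwdriver_red","tape_measure"):
        print(n,[(np.round(toworld(d["at"],c)).tolist(),round(d["confidence"],2)) for d in viewer.pinpoint(n,c)[:4]])
s=robot.observe();print(s["t"],s["tcp_rot"])
E
```

```text
pics
top [ 412.  -54. 1270.] -0.009787557560147306
rail [([291.0, 331.0, -2.0], 0.77), ([442.0, 100.0, 4.0], 0.68), ([619.0, 220.0, -2.0], 0.39), ([360.0, -191.0, -4.0], 0.22)]
rail_end_a [([389.0, 299.0, 9.0], 0.83), ([446.0, 196.0, 7.0], 0.81), ([440.0, -1.0, 6.0], 0.8), ([199.0, 355.0, 2.0], 0.56)]
board [([621.0, 219.0, 2.0], 0.77), ([578.0, -215.0, 10.0], 0.28)]
control_box [([571.0, -146.0, -2.0], 0.89)]
rim [([574.0, -150.0, 78.0], 0.85)]
standoff_a [([576.0, -214.0, 11.0], 0.72), ([575.0, -84.0, 13.0], 0.69)]
relay_box [([751.0, -232.0, -2.0], 0.91)]
small_psu [([754.0, 174.0, -2.0], 0.62), ([574.0, -149.0, 1.0], 0.55), ([573.0, -152.0, 80.0], 0.19), ([446.0, 198.0, 10.0], 0.16)]
screwdriver_red [([356.0, -193.0, 0.0], 0.67), ([444.0, 100.0, 3.0], 0.18)]
tape_measure [([486.0, -452.0, -3.0], 0.62)]
side [-458. -783. 1039.] -0.13742491252332614
rail [([441.0, 104.0, 1.0], 0.85), ([297.0, 331.0, 0.0], 0.81)]
rail_end_a [([446.0, -2.0, 6.0], 0.8), ([449.0, 202.0, 10.0], 0.65)]
board [([621.0, 220.0, 2.0], 0.91)]
control_box [([579.0, -151.0, 2.0], 0.71)]
rim [([580.0, -148.0, 80.0], 0.92), ([753.0, -228.0, 2.0], 0.67)]
standoff_a [([582.0, -212.0, 14.0], 0.67), ([577.0, -81.0, 15.0], 0.62)]
relay_box [([746.0, -226.0, -1.0], 0.6)]
small_psu [([752.0, 168.0, -1.0], 0.83)]
screwdriver_red [([359.0, -196.0, -2.0], 0.87)]
tape_measure [([489.0, -456.0, -4.0], 0.66)]
1.1 [7.16009696e-01 3.05884852e+00 7.09343313e-05]
```

View pics/top0.png

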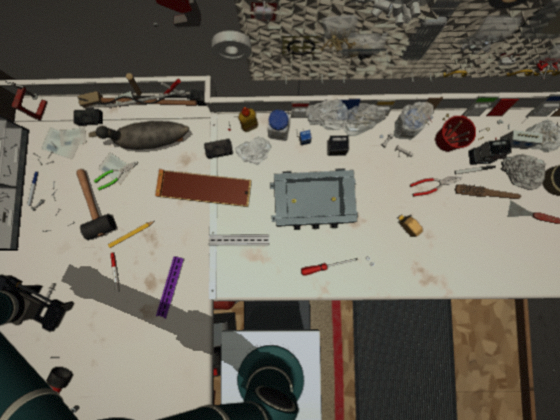

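View pics/side0.png

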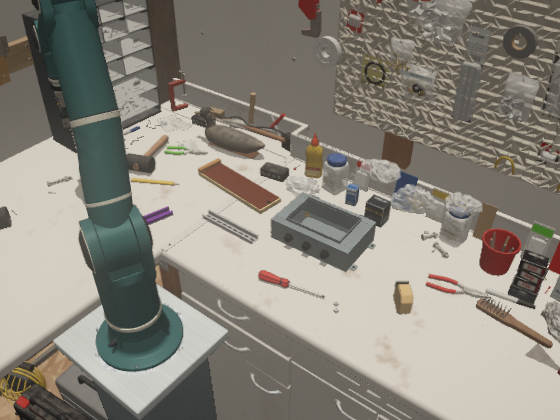

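The top view shows two rail-like things: a bright steel one at (239,240) and a purple one at (170,287). The steel one fits the description, and the purple one is the look-alike to leave alone. Board is at (204,188), box at (315,198). I'll refine the poses and confirm in one enlarged crop.

```bash
cat > m.py <<'E'
from h import *
P={}
for k in range(3):
  for c in("top","side"):
    im=viewer.read_camera(c)
    for n in("rail","rail_end_a","board","rim","standoff_a","control_box"):
        for d in viewer.pinpoint(n,c):
            if d["confidence"]>.4: P.setdefault(n,[]).append(np.r_[toworld(d["at"],c),c=="top"])
    if k==0:
      for n,z in(("rail",15),("board",17),("control_box",70)):
        for d in viewer.silhouettes(n,c)[:2]:
            ct=max(cv2.findContours(d["mask"].astype(np.uint8),cv2.RETR_EXTERNAL,cv2.CHAIN_APPROX_NONE)[0],key=len)[:,0].astype(float)
            r=cv2.minAreaRect(ray(ct,c,z)[:,:2].astype(np.float32)); print(c,n,np.round(r[0],1),np.round(r[1],1),round(r[2],2),round(d["confidence"],2))
for n in P:
    for a in sorted(np.round(P[n],1).tolist()): print(n,a)
print(robot.observe()["t"])
im=viewer.read_camera("top")
cv2.imwrite("pics/crop1.png",cv2.resize(im[150:310,145:365],None,fx=3.6,fy=3.6,interpolation=cv2.INTER_CUBIC)[:,:,::-1])
E
python3 m.py
```

```text
top rail [297.7 324.7] [ 41.6 202.6] 73.38 0.83
top rail [444.7  96.2] [197.2  36. ] 89.4 0.64
top board [617.3 219.2] [315.6  95.7] 82.52 0.81
top control_box [ 569.7 -142. ] [187.5 272.2] 2.2 0.96
top control_box [ 485.2 -442.8] [78.2 46.4] 31.59 0.72
side rail [444.2  94.7] [205.6  50.4] 88.42 0.67
side rail [345.8 306.6] [53.  83.9] 71.82 0.61
side board [616.1 222.4] [341.  111.1] 80.92 0.73
rail [292.0, 327.7, -2.9, 1.0]
rail [292.2, 328.2, -2.0, 1.0]
rail [293.1, 329.2, -0.2, 1.0]
rail [298.4, 328.6, -2.8, 0.0]
rail [298.9, 331.9, -2.6, 0.0]
rail [300.3, 328.4, 0.2, 0.0]
rail [355.7, -192.4, -0.3, 1.0]
rail [443.8, 101.7, 4.5, 1.0]
rail [444.7, 103.8, -0.0, 1.0]
rail [444.9, 103.7, 0.2, 0.0]
rail [445.9, 100.6, 0.9, 1.0]
rail [446.3, 103.1, 2.7, 0.0]
rail [446.5, 101.0, 0.8, 0.0]
rail_end_a [198.3, 355.8, 1.7, 1.0]
rail_end_a [198.4, 353.8, 3.5, 1.0]
rail_end_a [199.3, 355.3, 4.0, 1.0]
rail_end_a [359.5, -194.9, -0.6, 0.0]
rail_end_a [388.2, 300.5, 7.3, 1.0]
rail_end_a [389.9, 302.3, 8.2, 0.0]
rail_end_a [391.2, 299.8, 5.8, 1.0]
rail_end_a [391.4, 301.6, 8.1, 0.0]
rail_end_a [
[... 880 characters left out ...]
.9, 11.0, 1.0]
standoff_a [573.7, -84.3, 13.0, 1.0]
standoff_a [574.4, -85.9, 12.8, 1.0]
standoff_a [576.4, -79.0, 12.1, 0.0]
standoff_a [576.8, -218.2, 11.3, 1.0]
standoff_a [576.9, -213.7, 11.2, 1.0]
standoff_a [578.0, -80.5, 11.0, 0.0]
standoff_a [578.3, -80.3, 13.0, 0.0]
standoff_a [578.7, -214.8, 11.4, 1.0]
standoff_a [579.7, -209.2, 14.0, 0.0]
standoff_a [580.1, -211.7, 14.5, 0.0]
standoff_a [581.6, -209.3, 9.9, 0.0]
control_box [570.9, -146.9, -0.5, 1.0]
control_box [571.6, -147.8, -0.4, 1.0]
control_box [572.8, -147.6, 1.4, 1.0]
control_box [575.8, -215.9, 12.5, 1.0]
control_box [575.8, -148.9, 1.4, 0.0]
control_box [576.7, -149.1, -0.5, 0.0]
control_box [577.6, -149.4, 2.5, 0.0]
3.5
```

View pics/crop1.png

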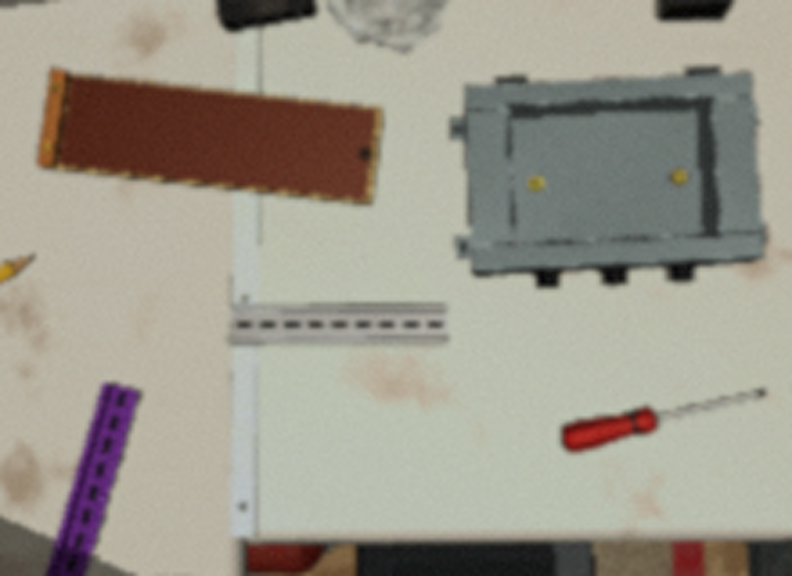

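The crop confirms it: the steel rail lies at crop (340,324), the board's stop is at its left end (52,118), and the standoffs are at (537,183) and (680,176). Next I'll refine the yaws from these pixels and check reachability.

```bash
cat >> h.py <<'E'
def fr(yaw,c): # object frame -> world (2D)
    return lambda x,y,z=0: np.array([c[0]+x*np.cos(yaw)-y*np.sin(yaw), c[1]+x*np.sin(yaw)+y*np.cos(yaw), z])
def rot(yaw,tilt=0,flip=1):
    """tool orientation for a rail with this yaw; tilt>0 puts the +y end down. tool z = -rail z, tool y = flip*rail x"""
    A=Ro.from_euler("z",yaw)*Ro.from_euler("x",-tilt)
    M=np.c_[[0,flip,0],[flip,0,0],[0,0,-1]]   # columns: tool x,y,z in rail axes
    return (A*Ro.from_matrix(M)).as_rotvec()
E
python3 - <<'E'
from h import *
def pk(p,z): return ray(np.array(p,float)/3.6+[145,150],"top",z)[:,:2]
def yaw(a): d=a[0]-a[1]; return round(np.arctan2(-d[0],d[1]),4),np.round(a.mean(0),1)
print("board",yaw(pk([[62,72],[382,107]],17)),yaw(pk([[42,165],[370,202]],17)))
print("rail",yaw(pk([[232,307],[448,306]],15)),yaw(pk([[230,341],[447,341]],15)))
print("standoffs",yaw(pk([[537,183],[680,176]],14.5)))
print("box edges",yaw(pk([[465,88],[752,72]],70)),yaw(pk([[474,273],[765,257]],70)))
s=robot.observe(); print(Ro.from_rotvec(s["tcp_rot"]).as_matrix().round(2),s["joints"].round(2) if hasattr(s["joints"],"round") else s["joints"],s["contact_force"])
for f in(1,-1):
  for nm,p,r in(("rail",[445,100,3],rot(-.015,0,f)),("board",[620,245,20],rot(-.125,0,f)),("tilt+",[576,-127,100],rot(.04,.38,f)),("tilt-",[576,-170,100],rot(.04,-.38,f)),("fin",[576,-148,28],rot(.04,0,f))):
    j=kin.ik(p,r); print(f,nm,None if j is None else np.round(j,2))
E
```

```text
board (np.float64(-0.1244), array([660.9, 207.8])) (np.float64(-0.1253), array([573.3, 221.8]))
rail (np.float64(-0.0064), array([459. ,  97.9])) (np.float64(-0.0104), array([427.7,  99.3]))
standoffs (np.float64(0.0364), array([ 572.5, -148.7]))
box edges (np.float64(0.0423), array([ 653.9, -146.2])) (np.float64(0.0433), array([ 490.3, -152.5]))
[[-0.9   0.44  0.  ]
 [ 0.44  0.9   0.  ]
 [-0.    0.   -1.  ]] [-1.15  0.47 -0.01  1.6   0.01  1.07 -0.06] [ 0.03645176  0.07458337 -0.52435128]
1 rail [-0.54  0.52  0.29  2.21 -0.33  0.45  0.  ]
1 board [-0.62  0.74  0.28  1.69 -0.27  0.76 -0.34]
1 tilt+ [-0.47  0.56  0.55  1.93  0.15  0.71 -0.07]
1 tilt- [-0.09  0.73  0.74  1.73 -0.84  1.24  1.05]
1 fin [-0.15  0.66  0.46  1.88 -0.44  0.7   0.61]
-1 rail [-0.09  0.53 -0.25  2.18  0.28  0.46  2.58]
-1 board [-0.22  0.75 -0.29  1.65  0.29  0.78  2.37]
-1 tilt+ [-0.04  0.51 -0.01  1.9   0.55  0.81  2.73]
-1 tilt- [-0.37  1.11  1.34  1.75 -1.24  1.65 -1.83]
-1 fin [-0.64  1.16  1.33  1.91 -1.24  1.23 -1.94]
```

```bash
python3 - <<'E'
from h import *
r=rot(-.01); c=[445.3,100]
robot.movep([*c,90],r); robot.servo_line([*c,8],120); robot.servo_line([*c,2.5],30)
s=robot.observe(); print(s["tcp_pos"],s["contact_force"])
grip(0.0,45); s=robot.observe(); print(s["grip_width"]*92,s["grip_force"],s["tcp_pos"],s["contact_force"],s["t"])
robot.servo_line([*c,70],80); robot.hold(.2); s=robot.observe(); print(s["grip_width"]*92,s["grip_force"],s["contact_force"],s["t"])
for cm in("top","side"):
    im=viewer.read_camera(cm); cv2.imwrite(f"pics/{cm}2.png",im[:,:,::-1])
    for n in("rail","rail_end_a"):
        print(cm,n,[(np.round(toworld(d["at"],cm)).tolist(),round(d["confidence"],2)) for d in viewer.pinpoint(n,cm)[:4]])
im=cv2.imread("pics/side2.png"); cv2.imwrite("pics/side2c.png",cv2.resize(im[130:300,130:350],None,fx=3.5,fy=3.5,interpolation=cv2.INTER_CUBIC))
E
```

```text
[445.34757579 100.10625799   2.63232693] [-0.16554419 -0.806976    0.54631432]
33.2142977474041 44.99988555908203 [445.19157046 100.00771096   2.48287108] [-0.01960003 -0.09179712  0.98237654] 7.5417
33.45322265387087 44.99907732009888 [ 0.59673598 -1.26032803 -1.52887971] 8.7333
top rail [([291.0, 330.0, -3.0], 0.66)]
top rail_end_a [([389.0, 298.0, 6.0], 0.7), ([200.0, 354.0, 5.0], 0.65), ([442.0, 1.0, 71.0], 0.61)]
side rail [([299.0, 332.0, 0.0], 0.72), ([446.0, 101.0, 68.0], 0.61)]
side rail_end_a [([446.0, -2.0, 71.0], 0.92), ([445.0, 204.0, 76.0], 0.88), ([392.0, 299.0, 7.0], 0.62)]
```

View pics/side2c.png

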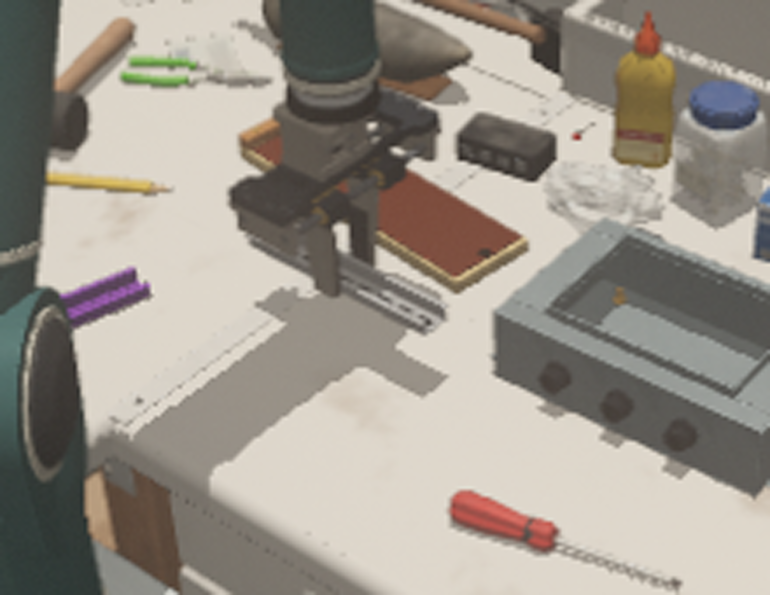

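The crop shows the rail gripped at mid-length, level, at crop (345,285). Now I'll rub it, watching the force.

```bash
python3 - <<'E'
from h import *
B=fr(-.125,[620.3,220.3]); r=rot(-.125)
robot.movep(B(0,25,75),r); robot.servo_line(B(0,25,26),80); robot.hold(.2)
F=lambda: np.array(robot.observe()["contact_force"])
b=np.mean([F() for _ in range(3)],0); print("base",b)
z=23.
while z>12:
    robot.servo_line(B(0,25,z),20); robot.hold(.05); f=F()-b
    if f[2]>4: break
    z-=.4 if f[2]<1 else .25
print("contact z",z,f,robot.observe()["tcp_pos"]); 
robot.hold(.3)
y=25.
while y>-72:
    y-=4; robot.servo_line(B(0,y,z),40); f=F()-b
    print(round(y),round(z,2),f.round(1),robot.observe()["tcp_pos"][2].round(2))
    if f[2]>14: z+=.2
    elif f[2]<6: z-=.3
    if f[2]>28: break
print(robot.observe()["t"])
E
```

```text
base [-0.73354309  0.14079651 -1.66521318]
contact z 19.150000000000013 [-0.83328166 -0.33235622  5.10301382] [623.52118022 245.1483083   19.55154616]
21 19.15 [0.7 1.5 5.7] 19.51
17 18.85 [1.4 3.3 7. ] 19.49
13 18.85 [1.1 3.  7.8] 19.51
9 18.85 [0.3 3.  7.5] 19.51
5 18.85 [1.3 2.5 7.2] 19.51
1 18.85 [0.4 2.8 7.9] 19.5
-3 18.85 [0.9 3.2 6.8] 19.49
-7 18.85 [0.8 3.  7.6] 19.49
-11 18.85 [0.2 2.7 7.7] 19.51
-15 18.85 [1.  2.6 7.7] 19.51
-19 18.85 [0.2 2.3 6.5] 19.51
-23 18.85 [1.3 2.7 7.8] 19.52
-27 18.85 [1.3 2.6 8.5] 19.48
-31 18.85 [0.9 1.8 7.1] 19.53
-35 18.85 [0.8 3.  7.7] 19.49
-39 18.85 [-0.2  3.   6.8] 19.48
-43 18.85 [0.  3.3 7. ] 19.49
-47 18.85 [0.6 2.9 7.9] 19.5
-51 18.85 [0.7 3.1 7.4] 19.52
-55 18.85 [0.8 2.4 7.4] 19.47
-59 18.85 [0.7 1.9 8. ] 19.5
-63 18.85 [1.1 2.  7.8] 19.48
-67 18.85 [0.8 2.9 6.9] 19.48
-71 18.85 [1.2 2.9 7.8] 19.47
-75 18.85 [1.8 2.5 7.9] 19.48
20.8167
```

Rubbing was steady at 7–8 N over the whole stroke. Next I'll lift and check the rail against the box from above.

```bash
python3 - <<'E'
from h import *
B=fr(-.125,[620.3,220.3]); X=fr(.041,[576.5,-148.3])
robot.servo_line(B(0,-75,130),120)
robot.servo_line(X(0,0,150),180,rot(.041)); robot.hold(.2)
s=robot.observe(); print(s["tcp_pos"],s["t"],s["grip_width"]*92)
for k in range(3):
  for cm in("top","side"):
    im=viewer.read_camera(cm); cv2.imwrite(f"pics/{cm}3.png",im[:,:,::-1])
    for n in("rail_end_a","standoff_a","rim","control_box"):
        print(cm,n,[np.round(toworld(d["at"],cm)).tolist() for d in viewer.pinpoint(n,cm)[:4] if d["confidence"]>.4 and toworld(d["at"],cm)[1]<20])
print(robot.observe()["t"])
a=cv2.imread("pics/top3.png")[140:260,230:390];b=cv2.imread("pics/side3.png")[130:280,220:420]
cv2.imwrite("pics/c3.png",np.hstack([cv2.resize(a,(400,300),interpolation=3),cv2.resize(b,(400,300),interpolation=3)]))
E
```

```text
[ 576.60841089 -147.57516981  149.8857508 ] 23.8917 33.556101161170645
top rail_end_a [[580.0, -246.0, 152.0], [573.0, -51.0, 155.0]]
top standoff_a [[575.0, -211.0, 11.0], [573.0, -84.0, 12.0]]
top rim []
top control_box []
side rail_end_a [[582.0, -249.0, 156.0], [575.0, -50.0, 159.0]]
side standoff_a [[577.0, -209.0, 13.0]]
side rim [[578.0, -146.0, 79.0]]
side control_box [[579.0, -149.0, 2.0]]
top rail_end_a [[574.0, -50.0, 156.0], [581.0, -245.0, 151.0]]
top standoff_a [[579.0, -214.0, 10.0], [574.0, -82.0, 13.0]]
top rim []
top control_box []
side rail_end_a [[583.0, -248.0, 153.0], [573.0, -45.0, 161.0]]
side standoff_a [[581.0, -208.0, 14.0], [578.0, -80.0, 12.0]]
side rim [[578.0, -149.0, 77.0]]
side control_box [[577.0, -150.0, 1.0]]
top rail_end_a [[572.0, -51.0, 155.0], [577.0, -246.0, 153.0]]
top standoff_a [[576.0, -217.0, 12.0], [572.0, -82.0, 12.0]]
top rim []
top control_box []
side rail_end_a [[572.0, -45.0, 157.0], [581.0, -248.0, 152.0]]
side standoff_a [[580.0, -210.0, 11.0], [578.0, -79.0, 14.0]]
side rim [[574.0, -45.0, 157.0]]
side control_box [[581.0, -150.0, -1.0], [572.0, -45.0, 155.0]]
25.3917
```

View pics/c3.png

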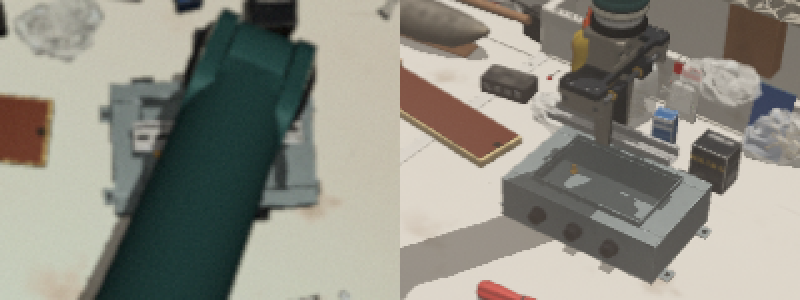

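The rail is centred over the box within about 1 mm in both views, level and hanging clear. Now the tilted entry.

```bash
python3 - <<'E'
from h import *
X=fr(.041,[576.5,-147.7]); e=.015
def go(th,ya,za,feed):
    y=ya-100*np.cos(th)-5*np.sin(th); z=za+100*np.sin(th)-5*np.cos(th)
    robot.servo_line(X(0,y,z),feed,rot(.041,th+e)); s=robot.observe()
    f=np.array(s["contact_force"]); print(th,ya,za,f.round(1),np.round(s["tcp_pos"],1),round(s["t"],1)); return f
b=go(.36,63,115,60)
for th,ya,za,v in((.36,63,75,60),(.36,64,44,40),(.36,90,42,40),(.36,117,41,30),(.24,117.5,42,30),(.12,118,42,30),(0,119,42,30),(0,119,36,30),(0,100,34,30)):
    f=go(th,ya,za,v)
    if np.linalg.norm(f-b)>6: print("STOP"); break
else:
    robot.hold(.3); s=robot.observe(); print(np.array(s["contact_force"])-b,s["grip_width"]*92)
for k in range(2):
  for cm in("top","side"):
    im=viewer.read_camera(cm); cv2.imwrite(f"pics/{cm}4.png",im[:,:,::-1])
    for n in("rail_end_a","rail","standoff_a"):
        print(cm,n,[(np.round(toworld(d["at"],cm)).tolist(),round(d["confidence"],2)) for d in viewer.pinpoint(n,cm)[:4] if toworld(d["at"],cm)[1]<20])
a=cv2.imread("pics/top4.png")[140:260,230:390];b=cv2.imread("pics/side4.png")[160:280,250:410]
cv2.imwrite("pics/c4.png",np.hstack([cv2.resize(a,(400,300),interpolation=3),cv2.resize(b,(400,300),interpolation=3)]))
E
```

```text
0.36 63 115 [ 0.5 -0.5 -1.1] [ 578.  -179.9  145.7] 26.1
0.36 63 75 [ 0.5  0.7 -1.9] [ 578.  -180.1  105.7] 26.9
0.36 64 44 [-0.   0.6 -2. ] [ 578.  -179.1   74.7] 27.8
0.36 90 42 [-0.2 -0.7 -2. ] [ 576.7 -153.2   72.6] 28.6
0.36 117 41 [-0.3 -0.6 -2.1] [ 575.6 -126.3   71.6] 29.7
0.24 117.5 42 [ 0.4 -0.8 -1. ] [ 575.6 -129.    61. ] 30.2
0.12 118 42 [-0.4  0.2 -1.4] [ 575.8 -129.1   48.9] 30.7
0 119 42 [ 0.4 -0.3 -2.1] [ 575.8 -128.3   37. ] 31.3
0 119 36 [ 0.   0.7 -2.4] [ 575.5 -128.2   30.7] 31.6
0 100 34 [-0.5  0.2 -1.5] [ 576.5 -147.6   29. ] 32.4
[-0.37166428 -0.06585589 -0.40652172] 33.057842570028555
top rail_end_a [([579.0, -245.0, 32.0], 0.58), ([574.0, -49.0, 35.0], 0.55)]
top rail []
top standoff_a [([579.0, -211.0, 10.0], 0.73), ([573.0, -81.0, 12.0], 0.69)]
side rail_end_a [([583.0, -251.0, 32.0], 0.52), ([572.0, -47.0, 35.0], 0.5)]
side rail [([578.0, -144.0, 28.0], 0.6)]
side standoff_a [([582.0, -212.0, 13.0], 0.9), ([577.0, -81.0, 14.0], 0.78)]
top rail_end_a [([577.0, -216.0, 10.0], 0.62), ([578.0, -246.0, 30.0], 0.57), ([571.0, -47.0, 35.0], 0.55)]
top rail [([579.0, -243.0, 32.0], 0.67)]
top standoff_a [([579.0, -215.0, 9.0], 0.9), ([573.0, -82.0, 12.0], 0.71)]
side rail_end_a [([582.0, -248.0, 34.0], 0.85), ([571.0, -45.0, 33.0], 0.7)]
side rail [([573.0, -146.0, 29.0], 0.51)]
side standoff_a [([576.0, -80.0, 10.0], 0.9), ([581.0, -208.0, 17.0], 0.77)]
```

View pics/c4.png

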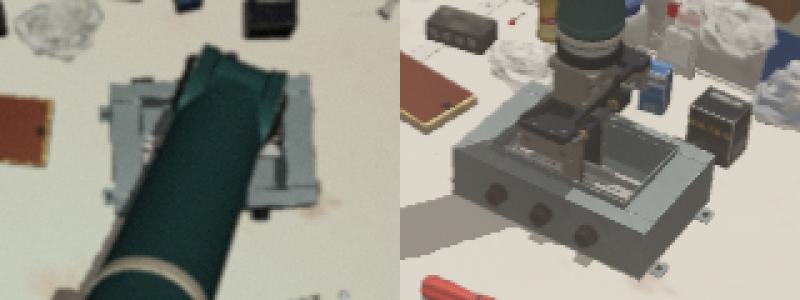

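The picture shows the rail inside the box, both ends under the rim and the fingers clear of the collar. Its middle is at the standoffs' midpoint within about 2 mm, and the underside is about 12 mm above them. No contact force shows, so I'm handing it in.

```bash
python3 -c "
from h import *
robot.hold(.3); print(robot.job_done())"
```

```text
the job is handed in; nothing more can be done
None
```

The job is handed in, with no verdict returned: I rubbed the rail about 10 cm along the board, away from the stop, at 5–8 N, and it is now held level and central in the box, about 12 mm above the standoffs, with no contact force showing.

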